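Load the holding chamber and close its heavy cover

TASK

Stand the small capped specimen pot upright in the ring cradle inside the open white chamber. Then push the heavy cover slowly down from behind until it is shut, without slamming it, and press near its front edge with roughly 18 N to squeeze the rubber gasket, never loading the cover with more than 25 N. Let go with the cover shut, and leave the other things where they are.

Things in the scene. Friction and masses are not known exactly. Their poses are not given: they have to be found in the camera images.
- pot_center (a point): Centre (half-way up) of the specimen pot: an upright clear round pot with a white cap, 44 mm diameter, 45 mm tall, 60 g, standing loose on the table to one side of the chamber (left or right; the taller 64 mm wide, 110 mm tall jar on the other side is not it).
- chamber: White open-topped box fixed to the table, 200 (its x) by 220 (its y) by 80 mm tall, walls 6 mm, inner floor 15 mm above the table. Origin: centre of its underside, z up; x points from its open front, which faces the robot but is turned somewhat, to its hinged back. A 26 mm wide, 28 mm tall pot already stands inside at x about +40, y about +75 mm.
- cradle_floor (a point): Centre of the cradle on the chamber's inner floor: a grey ring 12 mm tall, inner diameter 50 mm, outer 68 mm; the pot's underside stands at this point's height. It lies 40 mm in front of the chamber's centre.
- cover (a joint): Cover angle (rad) above first touch of the gasket: 0 = touching, -0.011 and below = gasket squeezed; starts at 1.25 to 1.5. Spring-balanced on a stiff damped friction hinge: it stays where left and must be pushed all the way, 3 to 8 N at the front edge, more if fast. Over 0.6 rad/s in the last 0.3 rad is slamming. Let go, it springs back about 2 mm and stays shut.
- cover_hinge (a point): Middle of the hinge axis (the chamber's y axis), at the back rim, 81 mm above the table. The cover is a heavy steel-framed plate, about 0.9 kg, 215 mm long from here, 220 mm wide, 10 mm thick; its underside passes through this point. Its outer face (upper face when shut) looks away from the robot.
- cover_front (a point): Middle of the free (front) edge of the cover's outer face: highest when open; when shut it overhangs the chamber by 15 mm, 91 to 101 mm above the table, as the gasket's thickness differs each time: the shut cover slopes up 0 to 0.045 rad to the front. The gasket is stiff, about 5 N per mm here: some 18 N pressed down near here squeezes it (about 14 N is needed).
Not all that is in view belongs to the job. What is shaped like the part that bears pot_center but orange or yellow is not meant.

How it is judged:
By the outcome, as a careful person would: the job done as asked, in the order asked, and still so for the second after the job is handed in, with the robot touching nothing.
It also fails if it takes over 72 s, if anything falls off the work surface, if the arm or the gripper's body presses on something with over 40 N, if the wrist force passes 120 N, or if a joint passes its speed limit or range.

ROBOT

A 7-joint arm with a two-finger parallel gripper is mounted at the origin on the work surface. World frame = base frame: x ahead of the robot, y to its left, z up, the work surface at z = 0. Lengths are in m, angles in rad, forces in N, time in s.
With the tool pointing down it reaches from about 0.4 to 0.85 m from the base axis. Payload 10.4 kg.
Tool frame: the origin (TCP) lies midway between the tips of the shut fingers; the grasp point (between the pads) lies 19 mm behind it (r.tcp_to_grasp is the z of the grasp point in the tool frame, in m); z points along the fingers, x is the direction in which the jaws open and shut, and the axes are right-handed (so a half turn about z gives the same grasp; the last joint's range is limited). The gripper opens to 87 mm and grips with 3 to 60 N. Pads are 19 mm wide; open, the fingers measure 117 mm over their backs; the gripper's body (75 mm by 190 mm) begins 51 mm behind the grasp point.
Start: joints at [1.131, 0.332, -0.065, 1.46, 0.022, 1.35, -0.088], TCP at [0.253, -0.572, 0.223] pointing down, gripper open.
Joint ranges: [-2.6, 2.6], [-0.5, 2.12], [-1.47, 1.34], [0.16, 2.42], [-1.27, 4.41], [0.06, 2.06], [-2.6, 2.6]. Speed limits (rad/s): [2.22, 2.22, 2.79, 2.79, 3.14, 3.14, 3.14].

INTERFACE

Orientations are given as a unit quaternion [x, y, z, w].
In Python, from bench import r, camera, close_job gives the robot as it stands. The module is installed in compiled form; this text tells all that it offers.
- The arm moves only by the shell command python3 -m crank 'ROWS' [FORCE]. ROWS is JSON, a list of rows, each an object of numbers: "x", "y", "z": the shift along the tool's x, y, z scaled (see below); "ax", "ay", "az": the turn, a rotation vector about the tool's x, y, z scaled (see below); "claw": the closure, from -1 (fully open) to 1 (shut), so that 0 is half open. A call has exactly 5 rows; each row is the pose to reach, as a shift and turn from the pose commanded when the call began, along the tool's axes at that moment; what a row does not reach only later rows make up. The controller multiplies each number of a shift by 1 m and each number of a turn by 2 rad. A row lasts 1/12 s, in which the tool goes at most 41.7 mm and 7.16 degrees, less where a joint would pass 70% of its speed; a pose out of reach is approached as far as the arm can. A call with a number of a shift or a turn outside -1 to 1 is refused whole. A call with a gripper value outside its range is refused whole. The fingers move at their own pace and stop on an object; FORCE is the grip in N (left out, the last holds). Time passes only in rows, so rows that repeat a pose let the fingers close, or fill a call up. It gives the time, the measured TCP pose, the force and the opening at its end, in the units of the state.
- r.read_state(): the state, without advancing time (a new reading comes with each control period).
- camera(name): name is "side" or "top" or "wrist"; returns a dict with "color" (480x640x3 uint8, blue, green, red), "fx", "fy", "cx", "cy" (pixels), "D" ([k1, k2, p1, p2, k3] as OpenCV has them; the pictures are not rectified), "eye" and "orientation" of the camera in the world. Camera axes: x right, y down, z forward; pixel columns grow to the right and rows downward; lengths in m; the calibration is good to about 2 mm. A picture is of the moment at which its call begins. There is no depth.
- close_job(): hands the job in, once; it reports no verdict.
The state is a dict: "time": time; "joint_positions": joint angles; "joint_vel": joint speeds; "joint_torque": joint torques, N m; "ee_pos": TCP position; "eef_rot": TCP orientation; "ft_force": force on the tool from outside, world axes, zero at the start; "torque": the same for the moment, N m; "width": finger opening in m.
Only numpy, scipy, OpenCV 4.12 (cv2) and the standard library are available. Lean on these libraries where they do the work, as an engineer would, in place of code of your own. Each camera call takes 0.05 s, during which the arm holds its last target. There are 200 camera calls.

## Working session

There is one attempt and no reset: what is moved stays moved. The work goes in short steps, Python scripts to look and compute and a shell command to move; the robot and the scene stay as the last step left them, time stands still between calls to the robot, and variables do not carry over. Pictures are saved under pics/ and viewed, about 8 in all and at most 12, crops included, and the job is handed in when it is done.

```bash
mkdir -p pics
python3 - <<'E'
from bench import r,camera
import cv2,numpy as np
s=r.read_state(); print({k:np.round(v,3).tolist() for k,v in s.items()}, r.tcp_to_grasp)
for n in ["side","top"]:
    c=camera(n); cv2.imwrite(f"pics/{n}0.png",c["color"]); print(n,{k:np.round(c[k],4).tolist() for k in c if k!="color"})
E
```

```text
{'time': 0.0, 'joint_positions': [1.131, 0.333, -0.065, 1.461, 0.022, 1.35, -0.088], 'joint_vel': [-0.0, 0.001, -0.0, -0.0, 0.0, 0.0, -0.001], 'joint_torque': [-0.0, -62.326, 0.024, -38.991, -0.061, 0.04, 0.0], 'ee_pos': [0.253, -0.571, 0.222], 'eef_rot': [0.838, -0.545, -0.001, -0.0], 'ft_force': [0.496, 0.007, 0.092], 'torque': [0.039, -0.007, -0.03], 'width': 0.087} -0.0187
side {'fx': 611.6145, 'fy': 611.6145, 'cx': 324.5606, 'cy': 238.5909, 'D': [0.062, 0.0, 0.0, 0.0, 0.0], 'eye': [-0.0683, 0.7032, 0.6154], 'orientation': [-0.3067, 0.8112, -0.4684, 0.1688]}
top {'fx': 572.7838, 'fy': 572.7838, 'cx': 316.3047, 'cy': 238.2813, 'D': [-0.0592, 0.0, 0.0, 0.0, 0.0], 'eye': [0.4454, 0.0318, 1.1515], 'orientation': [-0.7044, 0.7087, -0.0353, 0.0179]}
```

View pics/top0.png

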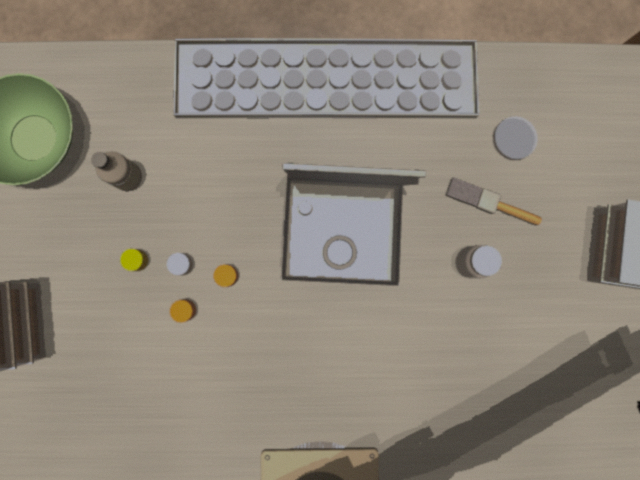

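View pics/side0.png

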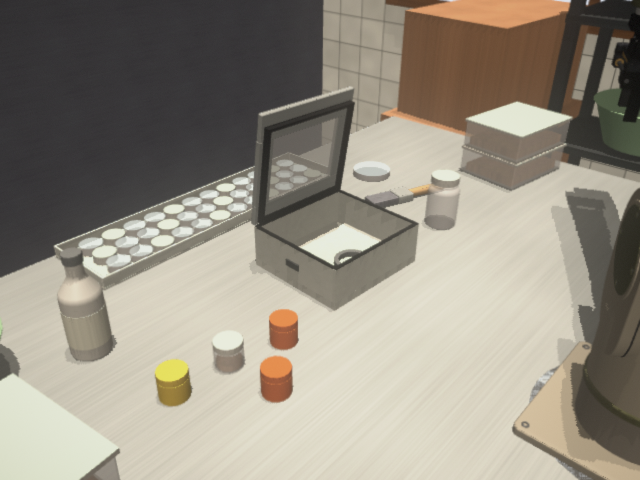

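Top view: pot's white cap is at (178,264), between yellow (133,260) and orange (225,275), (181,311). The cradle ring is at (340,252), and the chamber front rim runs from (283,279) to (398,284). The cover's top edge runs from (284,166) to (424,174), and the tall jar is on the right.

```bash
cat > h.py <<'E'
from bench import r,camera
import cv2,numpy as np
from scipy.spatial.transform import Rotation as R
def K(c): return np.array([[c["fx"],0,c["cx"]],[0,c["fy"],c["cy"]],[0,0,1.]])
def ray(c,p):
    u=cv2.undistortPoints(np.array([[p]],float),K(c),np.array(c["D"],float))[0,0]
    return R.from_quat(c["orientation"]).apply([u[0],u[1],1])
def onz(c,p,z):
    d=ray(c,p);e=np.array(c["eye"]);return e+d*(z-e[2])/d[2]
def proj(c,P):
    m=R.from_quat(c["orientation"]).inv(); 
    return cv2.projectPoints(np.array(P,float).reshape(-1,3),m.as_rotvec(),m.apply(-np.array(c["eye"])),K(c),np.array(c["D"],float))[0][:,0]
def plan(p,yaw,tilt=None):
    "shift & turn (crank units) to TCP p, tool pointing down with tool x at yaw, or Rotation given"
    s=r.read_state(); T=R.from_quat(s["eef_rot"])
    if tilt is None: G=R.from_euler('z',yaw)*R.from_euler('x',np.pi)
    else: G=tilt
    print("shift",np.round(T.inv().apply(np.array(p)-s["ee_pos"]),4),"turn",np.round((T.inv()*G).as_rotvec()/2,4))
E
python3 - <<'E'
from h import *
c=camera("top")
print("pot",onz(c,(178,264),.045)); print("cradle",onz(c,(340,252),.027))
for p in [(283,279),(398,284),(291,181),(403,184)]: print("rim",p,onz(c,p,.08))
for p in [(284,166),(424,174)]:print("cov",onz(c,p,.28))
for n,p in [("or",(225,275)),("ye",(133,260)),("or2",(181,311))]: print(n,onz(c,p,.045))
d=camera("side"); print("side pot",onz(d,(228,342),.045), "rim",onz(d,(331,294),0),onz(d,(257,236),.08),onz(d,(332,269),.08),onz(d,(415,229),.08))
E
```

```text
pot [0.48049837 0.27113544 0.045     ]
cradle [ 0.50282201 -0.04269769  0.027     ]
rim (283, 279) [0.45032968 0.06774581 0.08      ]
rim (398, 284) [ 0.43938612 -0.14751533  0.08      ]
rim (291, 181) [0.63497859 0.0521477  0.08      ]
rim (403, 184) [ 0.62874944 -0.16049809  0.08      ]
cov [0.62301216 0.05904743 0.28      ]
cov [ 0.61017733 -0.1577366   0.28      ]
or [0.45885379 0.18047065 0.045     ]
ye [0.48863643 0.35825136 0.045     ]
or2 [0.39038684 0.26460931 0.045     ]
side pot [0.47653509 0.27419474 0.045     ] rim [0.48378734 0.03799503 0.        ] [0.62036282 0.07882561 0.08      ] [0.45534488 0.07118272 0.08      ] [ 0.43001582 -0.1281674   0.08      ]
```

```bash
cat >> h.py <<'E'
def seq(wps,down=True):
    "wps: list of (pos, yaw or Rotation); each from the previous"
    s=r.read_state(); p=s["ee_pos"];T=R.from_quat(s["eef_rot"])
    for q,y in wps:
        G=R.from_euler('z',y)*R.from_euler('x',np.pi) if np.isscalar(y) else y
        print("to",np.round(q,3),"shift",np.round(T.inv().apply(np.array(q)-p),4),"turn",np.round((T.inv()*G).as_rotvec()/2,4),"mm %.0f"%(1e3*np.linalg.norm(np.array(q)-p)))
        p,T=np.array(q),G
E
python3 - <<'E'
from h import *
y=-np.pi/4
seq([((.32,-.38,.24),y),((.41,-.2,.24),y),((.42,0,.24),y),((.45,.19,.22),y),((.48,.272,.14),y)])
E
```

```text
to [ 0.32 -0.38  0.24] shift [-0.1478 -0.1388 -0.0178] turn [-0.      0.0004 -0.1843] mm 204
to [ 0.41 -0.2   0.24] shift [-0.0636 -0.1909 -0.    ] turn [0. 0. 0.] mm 201
to [0.42 0.   0.24] shift [-0.1344 -0.1485 -0.    ] turn [0. 0. 0.] mm 200
to [0.45 0.19 0.22] shift [-0.1131 -0.1556  0.02  ] turn [0. 0. 0.] mm 193
to [0.48  0.272 0.14 ] shift [-0.0368 -0.0792  0.08  ] turn [0. 0. 0.] mm 118
```

```bash
python3 -m crank '[{"x":-0.148,"y":-0.139,"z":-0.018,"az":-0.184,"claw":-1},{"x":-0.148,"y":-0.139,"z":-0.018,"az":-0.184,"claw":-1},{"x":-0.148,"y":-0.139,"z":-0.018,"az":-0.184,"claw":-1},{"x":-0.148,"y":-0.139,"z":-0.018,"az":-0.184,"claw":-1},{"x":-0.148,"y":-0.139,"z":-0.018,"az":-0.184,"claw":-1}]'
python3 -c "
from h import *
y=-np.pi/4
seq([((.41,-.2,.24),y),((.42,0,.24),y),((.45,.19,.22),y),((.48,.272,.14),y)])"
```

```text
to [ 0.41 -0.2   0.24] shift [-0.2759 -0.2939 -0.0177] turn [-0.      0.0004 -0.1843] mm 404
to [0.42 0.   0.24] shift [-0.1344 -0.1485 -0.    ] turn [0. 0. 0.] mm 200
to [0.45 0.19 0.22] shift [-0.1131 -0.1556  0.02  ] turn [0. 0. 0.] mm 193
to [0.48  0.272 0.14 ] shift [-0.0368 -0.0792  0.08  ] turn [0. 0. 0.] mm 118schema error: expected keys x, y, z, ax, ay, az, claw
```

All keys are required in each row.

```bash
python3 -m crank '[{"x":-0.148,"y":-0.139,"z":-0.018,"ax":0,"ay":0,"az":-0.184,"claw":-1},{"x":-0.148,"y":-0.139,"z":-0.018,"ax":0,"ay":0,"az":-0.184,"claw":-1},{"x":-0.148,"y":-0.139,"z":-0.018,"ax":0,"ay":0,"az":-0.184,"claw":-1},{"x":-0.148,"y":-0.139,"z":-0.018,"ax":0,"ay":0,"az":-0.184,"claw":-1},{"x":-0.148,"y":-0.139,"z":-0.018,"ax":0,"ay":0,"az":-0.184,"claw":-1}]'
python3 -c "
from h import *
y=-np.pi/4
seq([((.41,-.2,.24),y),((.42,0,.24),y),((.45,.19,.22),y),((.48,.272,.14),y)])"
```

```text
time: 0.62
ee_pos: [0.3208, -0.3774, 0.2407]
eef_rot: [0.924, -0.382, 0.0, 0.0]
ft_force: [0.6, -0.4, 0.3]
width: 0.0871
to [ 0.41 -0.2   0.24] shift [-0.0622 -0.1886  0.0006] turn [ 0.     -0.      0.0005] mm 199
to [0.42 0.   0.24] shift [-0.1344 -0.1485 -0.    ] turn [0. 0. 0.] mm 200
to [0.45 0.19 0.22] shift [-0.1131 -0.1556  0.02  ] turn [0. 0. 0.] mm 193
to [0.48  0.272 0.14 ] shift [-0.0368 -0.0792  0.08  ] turn [0. 0. 0.] mm 118
```

Tracking is precise; I'll chain the rest and then look with the wrist camera.

```bash
python3 -m crank '[{"x":-0.062,"y":-0.189,"z":0,"ax":0,"ay":0,"az":0,"claw":-1},{"x":-0.062,"y":-0.189,"z":0,"ax":0,"ay":0,"az":0,"claw":-1},{"x":-0.062,"y":-0.189,"z":0,"ax":0,"ay":0,"az":0,"claw":-1},{"x":-0.062,"y":-0.189,"z":0,"ax":0,"ay":0,"az":0,"claw":-1},{"x":-0.062,"y":-0.189,"z":0,"ax":0,"ay":0,"az":0,"claw":-1}]'
python3 -m crank '[{"x":-0.134,"y":-0.149,"z":0,"ax":0,"ay":0,"az":0,"claw":-1},{"x":-0.134,"y":-0.149,"z":0,"ax":0,"ay":0,"az":0,"claw":-1},{"x":-0.134,"y":-0.149,"z":0,"ax":0,"ay":0,"az":0,"claw":-1},{"x":-0.134,"y":-0.149,"z":0,"ax":0,"ay":0,"az":0,"claw":-1},{"x":-0.134,"y":-0.149,"z":0,"ax":0,"ay":0,"az":0,"claw":-1}]'
python3 -m crank '[{"x":-0.113,"y":-0.156,"z":0.02,"ax":0,"ay":0,"az":0,"claw":-1},{"x":-0.113,"y":-0.156,"z":0.02,"ax":0,"ay":0,"az":0,"claw":-1},{"x":-0.113,"y":-0.156,"z":0.02,"ax":0,"ay":0,"az":0,"claw":-1},{"x":-0.113,"y":-0.156,"z":0.02,"ax":0,"ay":0,"az":0,"claw":-1},{"x":-0.113,"y":-0.156,"z":0.02,"ax":0,"ay":0,"az":0,"claw":-1}]'
python3 -m crank '[{"x":-0.037,"y":-0.079,"z":0.08,"ax":0,"ay":0,"az":0,"claw":-1},{"x":-0.037,"y":-0.079,"z":0.08,"ax":0,"ay":0,"az":0,"claw":-1},{"x":-0.037,"y":-0.079,"z":0.08,"ax":0,"ay":0,"az":0,"claw":-1},{"x":-0.037,"y":-0.079,"z":0.08,"ax":0,"ay":0,"az":0,"claw":-1},{"x":-0.037,"y":-0.079,"z":0.08,"ax":0,"ay":0,"az":0,"claw":-1}]'
python3 -c "
from h import *
c=camera('wrist');cv2.imwrite('pics/w1.png',c['color']);print(c['eye'],c['orientation'],c['fx'])
print(proj(c,[.4795,.272,.045]),r.read_state()['joint_positions'])"
```

```text
time: 1.03
ee_pos: [0.4112, -0.1992, 0.2408]
eef_rot: [0.924, -0.382, 0.0, 0.0]
ft_force: [0.3, -1.3, -0.4]
width: 0.087
time: 1.45
ee_pos: [0.4205, 0.0007, 0.2407]
eef_rot: [0.924, -0.382, 0.0, 0.0]
ft_force: [1.0, -0.6, 0.0]
width: 0.0871
time: 1.87
ee_pos: [0.4509, 0.1919, 0.2206]
eef_rot: [0.924, -0.382, 0.0, -0.001]
ft_force: [0.5, 0.6, 0.3]
width: 0.0868
time: 2.28
ee_pos: [0.4798, 0.2709, 0.1387]
eef_rot: [0.924, -0.382, -0.002, 0.001]
ft_force: [-0.4, -0.9, 0.5]
width: 0.0867
[0.53595813 0.32771845 0.30035103] [ 0.9145635  -0.37780245 -0.05618959  0.13297237] 381.6804173594698
[[321.30157113 240.97688985]] [ 0.17418434  0.37448347 -0.92090692  1.72405559  0.31631092  1.20262205
 -1.61432825]
```

View pics/w1.png

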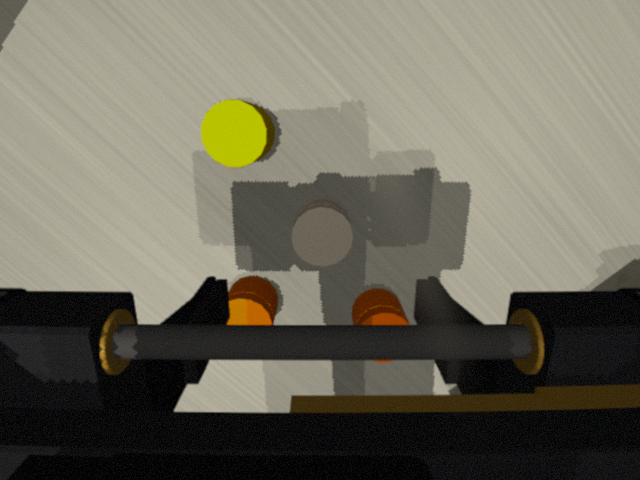

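The pot cap is centred at (322,236), against a predicted (321,241), so about 3 mm off.

```bash
python3 -c "
from h import *
c=camera('wrist');p=onz(c,(322,236),.045);print(p)
y=-np.pi/4
seq([((p[0],p[1],.06),y),((p[0],p[1],.018),y)])"
```

```text
[0.48329242 0.27298863 0.045     ]
to [0.483 0.273 0.06 ] shift [-0.0012 -0.0039  0.0811] turn [-0.0001 -0.0002 -0.0005] mm 81
to [0.483 0.273 0.018] shift [ 0.    -0.     0.042] turn [0. 0. 0.] mm 42
```

```bash
python3 -m crank '[{"x":-0.001,"y":-0.003,"z":0.03,"ax":0,"ay":0,"az":0,"claw":-1},{"x":-0.001,"y":-0.003,"z":0.06,"ax":0,"ay":0,"az":0,"claw":-1},{"x":-0.001,"y":-0.003,"z":0.09,"ax":0,"ay":0,"az":0,"claw":-1},{"x":-0.001,"y":-0.003,"z":0.11,"ax":0,"ay":0,"az":0,"claw":-1},{"x":-0.001,"y":-0.003,"z":0.12,"ax":0,"ay":0,"az":0,"claw":-1}]'
python3 -m crank '[{"x":0,"y":0,"z":0,"ax":0,"ay":0,"az":0,"claw":-0.5},{"x":0,"y":0,"z":0,"ax":0,"ay":0,"az":0,"claw":0},{"x":0,"y":0,"z":0,"ax":0,"ay":0,"az":0,"claw":0.3},{"x":0,"y":0,"z":0,"ax":0,"ay":0,"az":0,"claw":0.6},{"x":0,"y":0,"z":0,"ax":0,"ay":0,"az":0,"claw":1}]' 15
python3 -m crank '[{"x":0,"y":0,"z":0,"ax":0,"ay":0,"az":0,"claw":1},{"x":0,"y":0,"z":0,"ax":0,"ay":0,"az":0,"claw":1},{"x":0,"y":0,"z":0,"ax":0,"ay":0,"az":0,"claw":1},{"x":0,"y":0,"z":0,"ax":0,"ay":0,"az":0,"claw":1},{"x":0,"y":0,"z":0,"ax":0,"ay":0,"az":0,"claw":1}]'
```

```text
time: 2.8
ee_pos: [0.4827, 0.2704, 0.0195]
eef_rot: [0.923, -0.384, 0.0, 0.001]
ft_force: [0.8, -0.8, 0.6]
width: 0.0874
time: 3.22
ee_pos: [0.4833, 0.2729, 0.0218]
eef_rot: [0.924, -0.383, 0.001, -0.001]
ft_force: [0.6, -0.3, 0.3]
width: 0.0618
time: 3.63
ee_pos: [0.4827, 0.2727, 0.0208]
eef_rot: [0.924, -0.383, 0.0, -0.0]
ft_force: [-0.9, -0.0, 5.6]
width: 0.0434
```

```bash
python3 -m crank '[{"x":0,"y":0,"z":-0.02,"ax":0,"ay":0,"az":0,"claw":1},{"x":0,"y":0,"z":-0.05,"ax":0,"ay":0,"az":0,"claw":1},{"x":0,"y":0,"z":-0.08,"ax":0,"ay":0,"az":0,"claw":1},{"x":0,"y":0,"z":-0.11,"ax":0,"ay":0,"az":0,"claw":1},{"x":0,"y":0,"z":-0.13,"ax":0,"ay":0,"az":0,"claw":1}]'
python3 -c "
from h import *
y=-np.pi/2-.055
seq([((.45,.1,.16),y),((.49,-.043,.14),y)])"
```

```text
time: 4.05
ee_pos: [0.4829, 0.2732, 0.1531]
eef_rot: [0.924, -0.383, 0.001, -0.001]
ft_force: [0.8, 0.4, -0.6]
width: 0.0436
to [0.45 0.1  0.16] shift [ 0.0993  0.1457 -0.0071] turn [-1.000e-03  1.000e-04  4.201e-01] mm 176
to [ 0.49  -0.043  0.14 ] shift [ 0.1406 -0.0478  0.02  ] turn [0. 0. 0.] mm 150
```

```bash
python3 -m crank '[{"x":0.02,"y":0.029,"z":0,"ax":0,"ay":0,"az":0.05,"claw":1},{"x":0.04,"y":0.058,"z":0,"ax":0,"ay":0,"az":0.1,"claw":1},{"x":0.06,"y":0.088,"z":0,"ax":0,"ay":0,"az":0.15,"claw":1},{"x":0.08,"y":0.117,"z":0,"ax":0,"ay":0,"az":0.2,"claw":1},{"x":0.099,"y":0.146,"z":-0.007,"ax":0,"ay":0,"az":0.25,"claw":1}]'
python3 -c "
from h import *
y=-np.pi/2-.055
seq([((.49,-.043,.14),y)])"
```

```text
time: 4.47
ee_pos: [0.4479, 0.0975, 0.1565]
eef_rot: [0.799, -0.602, -0.001, 0.001]
ft_force: [0.4, -1.3, -0.6]
width: 0.0435
to [ 0.49  -0.043  0.14 ] shift [ 0.1467 -0.0017  0.0164] turn [0.0008 0.     0.1673] mm 148
```

```bash
python3 -m crank '[{"x":0.03,"y":0,"z":0,"ax":0,"ay":0,"az":0.05,"claw":1},{"x":0.06,"y":0,"z":0.004,"ax":0,"ay":0,"az":0.1,"claw":1},{"x":0.1,"y":-0.001,"z":0.01,"ax":0,"ay":0,"az":0.15,"claw":1},{"x":0.13,"y":-0.002,"z":0.016,"ax":0,"ay":0,"az":0.167,"claw":1},{"x":0.147,"y":-0.002,"z":0.016,"ax":0,"ay":0,"az":0.167,"claw":1}]'
python3 - <<'E'
from h import *
s=r.read_state();print(np.round(s["ee_pos"],4),np.round(s["eef_rot"],4),s["joint_positions"])
c=camera('wrist');d=camera('side');im=c['color'];print(proj(c,[.503,-.043,.027]))
cv2.imwrite('pics/w2.png',im);cv2.imwrite('pics/s2.png',d['color'])
E
```

```text
time: 4.88
ee_pos: [0.4922, -0.0452, 0.1402]
eef_rot: [-0.687, 0.727, 0.0, -0.001]
ft_force: [-0.1, -0.9, -1.0]
width: 0.0433
[ 0.4922 -0.0452  0.1402] [-6.871e-01  7.266e-01  3.000e-04 -9.000e-04] [ 0.63187788  0.17144327 -0.68252724  1.87298469  0.11953035  1.13945346
 -1.72038097]
[[319.63124307 219.16423255]]
```

View pics/w2.png

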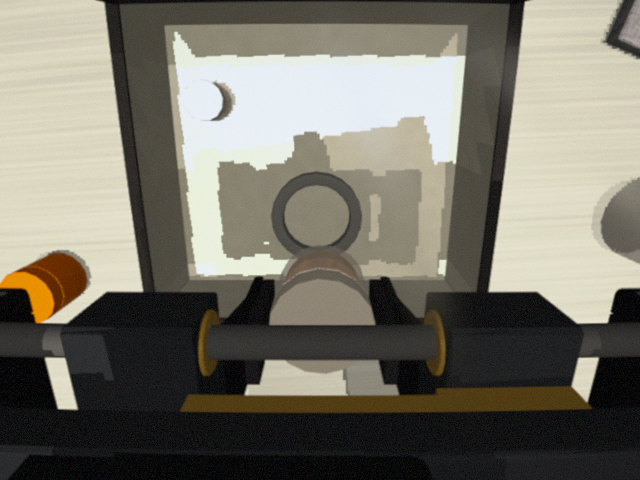

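View pics/s2.png

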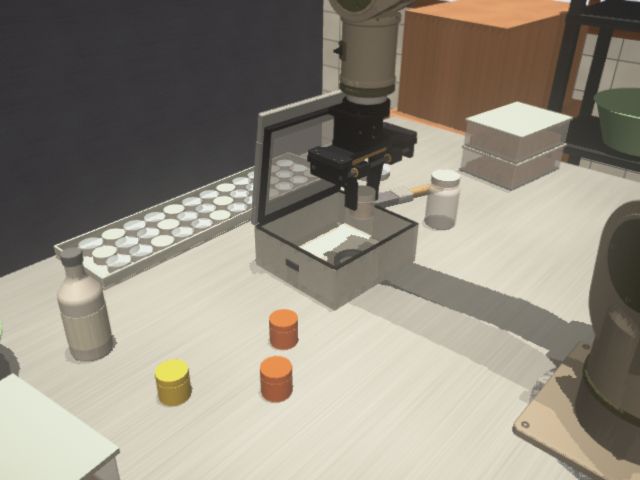

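The ring is centred about (316.5,213), and the held pot's cap at about (322,320).

Run:
```python
from h import *
c=camera('wrist');s=r.read_state()
g=onz(c,(316.5,213),.027);print("cradle",g,"cap",onz(c,(322,320),.164),s["ee_pos"])
for e in [(272,213),(361,213),(316,171),(316,255)]: print(onz(c,e,.027))
print(proj(c,[s["ee_pos"]+np.array([0,0,.024])]))
y=-np.pi/2-.055
seq([((g[0],g[1],.09),y),((g[0],g[1],.038),y)])
```

```text
cradle [ 0.50797022 -0.04009926  0.027     ] cap [ 0.49481858 -0.04321757  0.164     ] [ 0.49228832 -0.04210698  0.14107274]
[ 0.50979052 -0.00721602  0.027     ]
[ 0.50617024 -0.07297338  0.027     ]
[ 0.53881075 -0.0415431   0.027     ]
[ 0.47518795 -0.03779628  0.027     ]
[[319.60631017 327.00797509]]
to [ 0.508 -0.04   0.09 ] shift [-0.0028 -0.0156  0.0511] turn [0.0004 0.0002 0.0018] mm 53
to [ 0.508 -0.04   0.038] shift [ 0.    -0.     0.052] turn [0. 0. 0.] mm 52
```

```bash
python3 -m crank '[{"x":0,"y":-0.006,"z":0.015,"ax":0,"ay":0,"az":0,"claw":1},{"x":-0.001,"y":-0.013,"z":0.03,"ax":0,"ay":0,"az":0,"claw":1},{"x":-0.001,"y":-0.013,"z":0.05,"ax":0,"ay":0,"az":0,"claw":1},{"x":-0.001,"y":-0.013,"z":0.07,"ax":0,"ay":0,"az":0,"claw":1},{"x":-0.001,"y":-0.013,"z":0.085,"ax":0,"ay":0,"az":0,"claw":1}]'
python3 - <<'E'
from h import *
s=r.read_state();print(np.round(s["ee_pos"],4),np.round(s["eef_rot"],4))
c=camera('wrist');d=camera('side');im=c['color'];print(proj(c,[[.507,-.04,.027],[.503,-.043,.027]]),proj(d,[.507,-.04,.06]))
a=cv2.resize(im[140:400,180:460],None,fx=1.4,fy=1.4)
b=cv2.resize(d['color'][190:290,270:390],(400,364),interpolation=2)
b=b[:364]; o=np.zeros((364,392+400,3),np.uint8);o[:,:392]=a;o[:,392:]=b;cv2.imwrite('pics/w3.png',o)
E
```

```text
time: 5.45
ee_pos: [0.5048, -0.039, 0.0553]
eef_rot: [-0.69, 0.723, 0.0, -0.0]
ft_force: [-1.0, -0.5, -0.2]
width: 0.0436
[ 0.5048 -0.039   0.0553] [-6.904e-01  7.235e-01  5.000e-04 -1.000e-04]
[[326.24284012 272.69011485]
 [332.14684408 279.37045074]] [[350.10024807 242.45486051]]
```

View pics/w3.png

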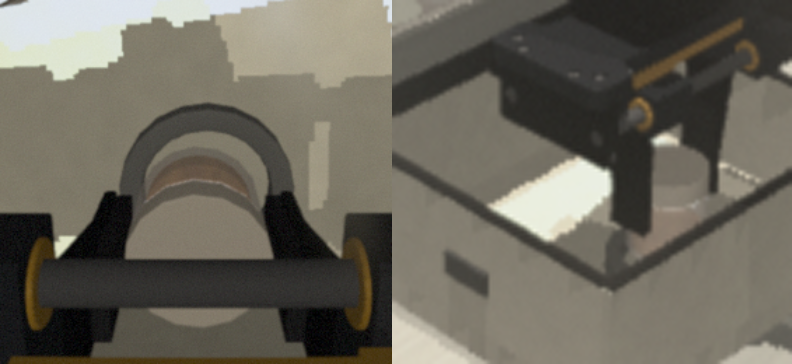

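In the left crop, the ring spans columns 120–294 (centre 207) with its far edge at row 103. The pot body centres at column 200 with its base far edge at row 148. So the pot is slightly left of the ring centre.

Run:
```python
from h import *
c=camera('wrist');s=r.read_state()
f=lambda u,v:(180+u/1.4,140+v/1.4)
print("ring",onz(c,f(207,103),.027)-[.034,0,0],onz(c,f(207,132),.027)-[.025,0,0])
for u in (120,294): print(onz(c,f(u,185),.027))
print("pot base",onz(c,f(200,148),.0345)-[.022,0,0], "cap",onz(c,f(199,258),.0795),s["ee_pos"])
```

```text
ring [ 0.50417701 -0.04234218  0.027     ] [ 0.5022221  -0.04187349  0.027     ]
[ 0.50779511 -0.00791274  0.027     ]
[ 0.50466553 -0.07405298  0.027     ]
pot base [ 0.50158532 -0.03910067  0.0345    ] cap [ 0.50503634 -0.03783306  0.0795    ] [ 0.50464635 -0.03927376  0.05612061]
```

```bash
python3 -m crank '[{"x":0.0025,"y":0,"z":0,"ax":0,"ay":0,"az":0,"claw":1},{"x":0.0025,"y":0,"z":0.003,"ax":0,"ay":0,"az":0,"claw":1},{"x":0.0025,"y":0,"z":0.007,"ax":0,"ay":0,"az":0,"claw":1},{"x":0.0025,"y":0,"z":0.01,"ax":0,"ay":0,"az":0,"claw":1},{"x":0.0025,"y":0,"z":0.012,"ax":0,"ay":0,"az":0,"claw":1}]'
python3 -m crank '[{"x":0,"y":0,"z":0.002,"ax":0,"ay":0,"az":0,"claw":1},{"x":0,"y":0,"z":0.004,"ax":0,"ay":0,"az":0,"claw":1},{"x":0,"y":0,"z":0.006,"ax":0,"ay":0,"az":0,"claw":1},{"x":0,"y":0,"z":0.007,"ax":0,"ay":0,"az":0,"claw":1},{"x":0,"y":0,"z":0.007,"ax":0,"ay":0,"az":0,"claw":1}]'
```

```text
time: 6.02
ee_pos: [0.5054, -0.0433, 0.0444]
eef_rot: [-0.689, 0.724, -0.0, 0.0]
ft_force: [-0.4, -0.8, 0.1]
width: 0.044
time: 6.43
ee_pos: [0.5052, -0.0432, 0.0373]
eef_rot: [-0.69, 0.724, 0.0, -0.0]
ft_force: [-0.4, 0.0, -0.5]
width: 0.0436
```

```bash
python3 -m crank '[{"x":0,"y":0,"z":0.0005,"ax":0,"ay":0,"az":0,"claw":1},{"x":0,"y":0,"z":0.001,"ax":0,"ay":0,"az":0,"claw":1},{"x":0,"y":0,"z":0.0015,"ax":0,"ay":0,"az":0,"claw":1},{"x":0,"y":0,"z":0.0015,"ax":0,"ay":0,"az":0,"claw":1},{"x":0,"y":0,"z":0.0015,"ax":0,"ay":0,"az":0,"claw":1}]' 4
python3 -m crank '[{"x":0,"y":0,"z":0,"ax":0,"ay":0,"az":0,"claw":0},{"x":0,"y":0,"z":0,"ax":0,"ay":0,"az":0,"claw":-0.1},{"x":0,"y":0,"z":0,"ax":0,"ay":0,"az":0,"claw":-0.2},{"x":0,"y":0,"z":0,"ax":0,"ay":0,"az":0,"claw":-0.4},{"x":0,"y":0,"z":0,"ax":0,"ay":0,"az":0,"claw":-0.4}]'
python3 -m crank '[{"x":0,"y":0,"z":-0.02,"ax":0,"ay":0,"az":0,"claw":-0.5},{"x":0,"y":0,"z":-0.05,"ax":0,"ay":0,"az":0,"claw":-0.5},{"x":0,"y":0.02,"z":-0.08,"ax":0,"ay":0,"az":0,"claw":-0.5},{"x":0,"y":0.04,"z":-0.11,"ax":0,"ay":0,"az":0,"claw":-0.5},{"x":0,"y":0.06,"z":-0.14,"ax":0,"ay":0,"az":0,"claw":-0.5}]'
python3 - <<'E'
from h import *
s=r.read_state();print(np.round(s["ee_pos"],4),np.round(s["eef_rot"],4))
c=camera('wrist');d=camera('side');t=camera('top')
o=np.zeros((400,800,3),np.uint8);o[:300,:400]=cv2.resize(c['color'],(400,300))
o[:400,400:]=cv2.resize(d['color'][60:310,220:470],(400,400),interpolation=2);cv2.imwrite('pics/w4.png',o)
cv2.imwrite('pics/w4full.png',c['color']);cv2.imwrite('pics/t4.png',t['color'])
E
```

```text
time: 6.85
ee_pos: [0.5054, -0.0432, 0.0361]
eef_rot: [-0.69, 0.724, -0.0, -0.0]
ft_force: [-0.3, 0.2, -0.7]
width: 0.0439
time: 7.27
ee_pos: [0.5054, -0.0433, 0.0361]
eef_rot: [-0.689, 0.724, -0.0, 0.0]
ft_force: [-0.3, 0.1, -0.0]
width: 0.0574
time: 7.68
ee_pos: [0.4445, -0.0397, 0.1771]
eef_rot: [-0.69, 0.724, 0.0, 0.0]
ft_force: [-0.3, -1.1, 1.2]
width: 0.0655
[ 0.4445 -0.0397  0.1771] [-6.897e-01  7.241e-01  3.000e-04  1.000e-04]
```

View pics/w4.png

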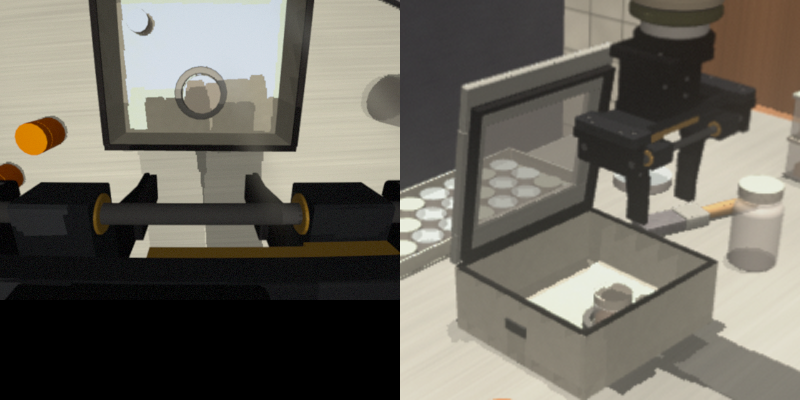

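The pot stands upright in the ring. Now I'll fit the cover angle from the side image: outer-left corner (259,113), outer-right (352.5,86), inner-left (265,127), inner-right (354,102).

```bash
cat >> h.py <<'E'
PHI=-0.055; H=np.array([.644,-.049,.081])
def cov(a,u,y,w):
    "world point on cover: u from hinge to front, y lateral, w above underside"
    return H+R.from_euler('z',PHI).apply([-u*np.cos(a)+w*np.sin(a),y,u*np.sin(a)+w*np.cos(a)])
E
python3 - <<'E'
from h import *
d=camera('side');t=camera('top')
for a in (1.25,1.3,1.35,1.4,1.45,1.5):
    P=[cov(a,.215,y,w) for w in (.01,0) for y in (.11,-.11)]
    print(a,np.round(proj(d,P)).tolist(),"top",np.round(proj(t,P)).tolist())
print(proj(d,[cov(1.4,0,.11,0)]))
E
```

```text
1.25 [[271.0, 123.0], [364.0, 94.0], [275.0, 126.0], [368.0, 97.0]] top [[281.0, 185.0], [424.0, 193.0], [280.0, 192.0], [424.0, 199.0]]
1.3 [[266.0, 120.0], [359.0, 91.0], [270.0, 123.0], [363.0, 94.0]] top [[281.0, 178.0], [425.0, 186.0], [281.0, 185.0], [424.0, 192.0]]
1.35 [[262.0, 117.0], [355.0, 88.0], [266.0, 120.0], [359.0, 91.0]] top [[281.0, 171.0], [425.0, 179.0], [281.0, 178.0], [425.0, 185.0]]
1.4 [[257.0, 114.0], [351.0, 86.0], [262.0, 117.0], [355.0, 88.0]] top [[282.0, 164.0], [426.0, 171.0], [281.0, 170.0], [425.0, 178.0]]
1.45 [[253.0, 112.0], [346.0, 84.0], [257.0, 114.0], [350.0, 86.0]] top [[282.0, 157.0], [426.0, 164.0], [282.0, 163.0], [426.0, 171.0]]
1.5 [[249.0, 110.0], [342.0, 83.0], [253.0, 112.0], [346.0, 84.0]] top [[282.0, 150.0], [426.0, 157.0], [282.0, 156.0], [426.0, 164.0]]
[[252.7887722  226.18898105]]
```

Both views agree on a cover angle ≈ 1.385. Next I'll lift, go over the cover and come down behind it with shut fingers.

```bash
cat >> h.py <<'E'
def tip(a,u=.195,back=0,off=.0095): return cov(a,u,0,.010)+R.from_euler('z',PHI).apply([off+back,0,0])
E
python3 - <<'E'
from h import *
y=-np.pi/2-.055
p=tip(1.385,back=.06);q=tip(1.385,back=.012);print(tip(1.385),q)
seq([((.4445,-.04,.37),y),((p[0]-.09,p[1],.38),y),((p[0],p[1],.37),y),(p,y),(q,y)])
E
```

```text
[ 0.62733094 -0.04808228  0.27449124] [ 0.6393128  -0.04874194  0.27449124]
to [ 0.444 -0.04   0.37 ] shift [-0.0004  0.0009 -0.1942] turn [-0.0002 -0.0004  0.0027] mm 194
to [ 0.597 -0.051  0.38 ] shift [ 0.003  -0.1531 -0.01  ] turn [0. 0. 0.] mm 153
to [ 0.687 -0.051  0.37 ] shift [-0.0049 -0.0899  0.01  ] turn [0. 0. 0.] mm 91
to [ 0.687 -0.051  0.274] shift [ 0.     -0.      0.0955] turn [0. 0. 0.] mm 96
to [ 0.639 -0.049  0.274] shift [-0.     0.048  0.   ] turn [0. 0. 0.] mm 48
```

```bash
python3 -m crank '[{"x":0,"y":0,"z":-0.04,"ax":0,"ay":0,"az":0,"claw":1},{"x":0,"y":0,"z":-0.08,"ax":0,"ay":0,"az":0,"claw":1},{"x":0,"y":0,"z":-0.12,"ax":0,"ay":0,"az":0,"claw":1},{"x":0,"y":0,"z":-0.16,"ax":0,"ay":0,"az":0,"claw":1},{"x":0,"y":0,"z":-0.195,"ax":0,"ay":0,"az":0,"claw":1}]' 20
```

```text
time: 8.35
ee_pos: [0.4456, -0.0404, 0.3722]
eef_rot: [-0.69, 0.724, 0.001, -0.0]
ft_force: [1.3, 0.8, -0.1]
width: 0.04
```

```bash
python3 -m crank '[{"x":0,"y":-0.03,"z":-0.01,"ax":0,"ay":0,"az":0,"claw":1},{"x":0,"y":-0.06,"z":-0.01,"ax":0,"ay":0,"az":0,"claw":1},{"x":0.001,"y":-0.09,"z":-0.01,"ax":0,"ay":0,"az":0,"claw":1},{"x":0.002,"y":-0.12,"z":-0.01,"ax":0,"ay":0,"az":0,"claw":1},{"x":0.003,"y":-0.153,"z":-0.01,"ax":0,"ay":0,"az":0.003,"claw":1}]'
python3 -m crank '[{"x":-0.001,"y":-0.03,"z":0,"ax":0,"ay":0,"az":0,"claw":1},{"x":-0.002,"y":-0.06,"z":0,"ax":0,"ay":0,"az":0,"claw":1},{"x":-0.004,"y":-0.09,"z":0.003,"ax":0,"ay":0,"az":0,"claw":1},{"x":-0.004,"y":-0.09,"z":0.01,"ax":0,"ay":0,"az":0,"claw":1},{"x":-0.004,"y":-0.09,"z":0.01,"ax":0,"ay":0,"az":0,"claw":1}]'
python3 -m crank '[{"x":0,"y":0,"z":0.02,"ax":0,"ay":0,"az":0,"claw":1},{"x":0,"y":0,"z":0.04,"ax":0,"ay":0,"az":0,"claw":1},{"x":0,"y":0,"z":0.06,"ax":0,"ay":0,"az":0,"claw":1},{"x":0,"y":0,"z":0.08,"ax":0,"ay":0,"az":0,"claw":1},{"x":0,"y":0,"z":0.097,"ax":0,"ay":0,"az":0,"claw":1}]'
python3 - <<'E'
from h import *
s=r.read_state();print(np.round(s["ee_pos"],4),np.round(s["joint_positions"],2),s["ft_force"],s["width"])
y=-np.pi/2-.055
seq([(tip(1.385,back=.012),y)]+[(tip(a),y) for a in (1.385,1.3,1.2,1.1)])
cv2.imwrite('pics/s5.png',cv2.resize(camera('side')['color'][60:300,200:520],(640,480),interpolation=2))
E
```

```text
time: 8.77
ee_pos: [0.5999, -0.0513, 0.3786]
eef_rot: [-0.687, 0.727, 0.001, -0.001]
ft_force: [-0.2, 0.2, -0.2]
width: 0.0069
time: 9.18
ee_pos: [0.6893, -0.0511, 0.3649]
eef_rot: [-0.688, 0.726, 0.003, -0.002]
ft_force: [-0.1, -1.3, -0.8]
width: 0.0004
time: 9.6
ee_pos: [0.6871, -0.052, 0.2725]
eef_rot: [-0.687, 0.726, 0.0, -0.001]
ft_force: [0.7, -0.1, 0.1]
width: 0.0006
[ 0.6871 -0.052   0.2725] [ 0.44  0.55 -0.69  1.15  0.34  1.55 -1.81] [ 0.66344579 -0.12327895  0.14499785] 0.0005587095877632453
to [ 0.639 -0.049  0.274] shift [-0.0006  0.0479 -0.002 ] turn [ 0.0006 -0.0003 -0.0002] mm 48
to [ 0.627 -0.048  0.274] shift [0.    0.012 0.   ] turn [0. 0. 0.] mm 12
to [ 0.611 -0.047  0.272] shift [-0.      0.0163  0.0029] turn [0. 0. 0.] mm 17
to [ 0.592 -0.046  0.266] shift [-0.      0.0188  0.0052] turn [0. 0. 0.] mm 20
to [ 0.574 -0.045  0.259] shift [-0.      0.0182  0.007 ] turn [0. 0. 0.] mm 20
```

View pics/s5.png

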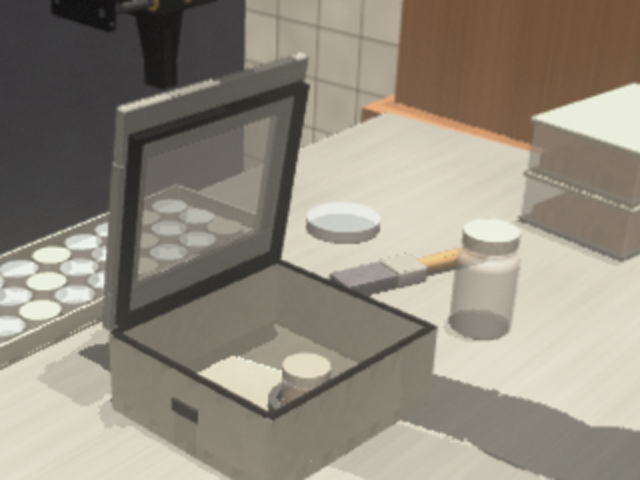

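The fingers are behind the cover at its mid-width and the pot is still upright. Approaching contact gently.

```bash
python3 -m crank '[{"x":0,"y":0.012,"z":0,"ax":0,"ay":0,"az":0,"claw":1},{"x":0,"y":0.024,"z":-0.001,"ax":0,"ay":0,"az":0,"claw":1},{"x":0,"y":0.036,"z":-0.001,"ax":0,"ay":0,"az":0,"claw":1},{"x":0,"y":0.044,"z":-0.001,"ax":0,"ay":0,"az":0,"claw":1},{"x":0,"y":0.048,"z":-0.001,"ax":0,"ay":0,"az":0,"claw":1}]'
python3 -m crank '[{"x":0,"y":0.003,"z":0,"ax":0,"ay":0,"az":0,"claw":1},{"x":0,"y":0.006,"z":0,"ax":0,"ay":0,"az":0,"claw":1},{"x":0,"y":0.008,"z":0,"ax":0,"ay":0,"az":0,"claw":1},{"x":0,"y":0.01,"z":0,"ax":0,"ay":0,"az":0,"claw":1},{"x":0,"y":0.012,"z":0,"ax":0,"ay":0,"az":0,"claw":1}]'
python3 -m crank '[{"x":0,"y":0.002,"z":0,"ax":0,"ay":0,"az":0,"claw":1},{"x":0,"y":0.004,"z":0.0005,"ax":0,"ay":0,"az":0,"claw":1},{"x":0,"y":0.006,"z":0.001,"ax":0,"ay":0,"az":0,"claw":1},{"x":0,"y":0.008,"z":0.0015,"ax":0,"ay":0,"az":0,"claw":1},{"x":0,"y":0.01,"z":0.002,"ax":0,"ay":0,"az":0,"claw":1}]'
```

```text
time: 10.07
ee_pos: [0.6392, -0.0492, 0.2759]
eef_rot: [-0.687, 0.726, -0.001, -0.0]
ft_force: [-0.6, -0.1, 0.5]
width: 0.0001
time: 10.48
ee_pos: [0.6291, -0.0486, 0.275]
eef_rot: [-0.687, 0.726, -0.001, 0.001]
ft_force: [5.8, 0.3, -3.5]
width: 0.0007
time: 10.9
ee_pos: [0.6193, -0.0479, 0.2733]
eef_rot: [-0.687, 0.726, -0.001, 0.001]
ft_force: [5.2, -0.1, 0.8]
width: 0.0003
```

Run:
```python
from h import *
y=-np.pi/2-.055
s=r.read_state();print(s["ee_pos"],[ (a,np.round(tip(a),4)) for a in (1.3,1.35)])
a0=1.342
seq([(tip(a0),y)]+[(tip(a0-.1*k),y) for k in range(1,13)])
```

```text
[ 0.61926232 -0.04792865  0.27332724] [(1.3, array([ 0.611 , -0.0472,  0.2716])), (1.35, array([ 0.6206, -0.0477,  0.2735]))]
to [ 0.619 -0.048  0.273] shift [-0.0003  0.0002  0.0001] turn [-0.0012  0.0002 -0.0002] mm 0
to [ 0.6   -0.047  0.269] shift [-0.      0.019   0.0044] turn [0. 0. 0.] mm 20
to [ 0.582 -0.046  0.263] shift [0.     0.0185 0.0063] turn [0. 0. 0.] mm 20
to [ 0.564 -0.045  0.254] shift [0.     0.0178 0.0081] turn [0. 0. 0.] mm 20
to [ 0.547 -0.044  0.245] shift [0.     0.0169 0.0098] turn [0. 0. 0.] mm 20
to [ 0.531 -0.043  0.233] shift [-0.      0.0158  0.0115] turn [0. 0. 0.] mm 20
to [ 0.517 -0.042  0.22 ] shift [-0.      0.0146  0.013 ] turn [0. 0. 0.] mm 20
to [ 0.504 -0.041  0.206] shift [-0.      0.0132  0.0144] turn [0. 0. 0.] mm 20
to [ 0.492 -0.041  0.19 ] shift [0.     0.0117 0.0156] turn [0. 0. 0.] mm 20
to [ 0.482 -0.04   0.173] shift [-0.      0.0101  0.0167] turn [0. 0. 0.] mm 20
to [ 0.473 -0.04   0.156] shift [-0.      0.0084  0.0176] turn [0. 0. 0.] mm 20
to [ 0.467 -0.039  0.137] shift [-0.      0.0066  0.0184] turn [0. 0. 0.] mm 20
to [ 0.462 -0.039  0.118] shift [0.     0.0047 0.0189] turn [0. 0. 0.] mm 20
```

```bash
python3 -m crank '[{"x":0,"y":0.004,"z":0.001,"ax":0,"ay":0,"az":0,"claw":1},{"x":0,"y":0.008,"z":0.002,"ax":0,"ay":0,"az":0,"claw":1},{"x":0,"y":0.012,"z":0.003,"ax":0,"ay":0,"az":0,"claw":1},{"x":0,"y":0.0155,"z":0.0035,"ax":0,"ay":0,"az":0,"claw":1},{"x":0,"y":0.019,"z":0.0045,"ax":0,"ay":0,"az":0,"claw":1}]'
python3 -m crank '[{"x":0,"y":0.004,"z":0.001,"ax":0,"ay":0,"az":0,"claw":1},{"x":0,"y":0.0075,"z":0.0025,"ax":0,"ay":0,"az":0,"claw":1},{"x":0,"y":0.011,"z":0.0035,"ax":0,"ay":0,"az":0,"claw":1},{"x":0,"y":0.015,"z":0.005,"ax":0,"ay":0,"az":0,"claw":1},{"x":0,"y":0.0185,"z":0.0063,"ax":0,"ay":0,"az":0,"claw":1}]'
python3 -m crank '[{"x":0,"y":0.0035,"z":0.0015,"ax":0,"ay":0,"az":0,"claw":1},{"x":0,"y":0.007,"z":0.003,"ax":0,"ay":0,"az":0,"claw":1},{"x":0,"y":0.0105,"z":0.0045,"ax":0,"ay":0,"az":0,"claw":1},{"x":0,"y":0.014,"z":0.0065,"ax":0,"ay":0,"az":0,"claw":1},{"x":0,"y":0.018,"z":0.008,"ax":0,"ay":0,"az":0,"claw":1}]'
python3 -m crank '[{"x":0,"y":0.0035,"z":0.002,"ax":0,"ay":0,"az":0,"claw":1},{"x":0,"y":0.007,"z":0.004,"ax":0,"ay":0,"az":0,"claw":1},{"x":0,"y":0.01,"z":0.006,"ax":0,"ay":0,"az":0,"claw":1},{"x":0,"y":0.0135,"z":0.008,"ax":0,"ay":0,"az":0,"claw":1},{"x":0,"y":0.017,"z":0.01,"ax":0,"ay":0,"az":0,"claw":1}]'
```

```text
time: 11.32
ee_pos: [0.6004, -0.0469, 0.2691]
eef_rot: [-0.687, 0.726, -0.001, 0.001]
ft_force: [5.8, -0.2, 1.3]
width: 0.0003
time: 11.73
ee_pos: [0.5818, -0.0458, 0.2628]
eef_rot: [-0.687, 0.726, -0.001, 0.001]
ft_force: [5.7, -0.0, 1.9]
width: 0.0005
time: 12.15
ee_pos: [0.5631, -0.0448, 0.2544]
eef_rot: [-0.687, 0.726, -0.0, 0.0]
ft_force: [5.8, -0.3, 0.5]
width: 0.0004
time: 12.57
ee_pos: [0.5456, -0.0438, 0.2441]
eef_rot: [-0.687, 0.726, -0.0, 0.0]
ft_force: [4.6, -0.5, 1.6]
width: 0.0005
```

Smooth at about 6 N and on the arc; continuing to ~0.44 rad.

```bash
python3 -m crank '[{"x":0,"y":0.003,"z":0.002,"ax":0,"ay":0,"az":0,"claw":1},{"x":0,"y":0.006,"z":0.0045,"ax":0,"ay":0,"az":0,"claw":1},{"x":0,"y":0.009,"z":0.0065,"ax":0,"ay":0,"az":0,"claw":1},{"x":0,"y":0.012,"z":0.009,"ax":0,"ay":0,"az":0,"claw":1},{"x":0,"y":0.015,"z":0.0115,"ax":0,"ay":0,"az":0,"claw":1}]'
python3 -m crank '[{"x":0,"y":0.003,"z":0.0025,"ax":0,"ay":0,"az":0,"claw":1},{"x":0,"y":0.006,"z":0.005,"ax":0,"ay":0,"az":0,"claw":1},{"x":0,"y":0.0085,"z":0.0075,"ax":0,"ay":0,"az":0,"claw":1},{"x":0,"y":0.0115,"z":0.01,"ax":0,"ay":0,"az":0,"claw":1},{"x":0,"y":0.0145,"z":0.013,"ax":0,"ay":0,"az":0,"claw":1}]'
python3 -m crank '[{"x":0,"y":0.0026,"z":0.003,"ax":0,"ay":0,"az":0,"claw":1},{"x":0,"y":0.0052,"z":0.006,"ax":0,"ay":0,"az":0,"claw":1},{"x":0,"y":0.008,"z":0.0085,"ax":0,"ay":0,"az":0,"claw":1},{"x":0,"y":0.0105,"z":0.0115,"ax":0,"ay":0,"az":0,"claw":1},{"x":0,"y":0.013,"z":0.0145,"ax":0,"ay":0,"az":0,"claw":1}]'
python3 -m crank '[{"x":0,"y":0.0025,"z":0.003,"ax":0,"ay":0,"az":0,"claw":1},{"x":0,"y":0.005,"z":0.006,"ax":0,"ay":0,"az":0,"claw":1},{"x":0,"y":0.007,"z":0.009,"ax":0,"ay":0,"az":0,"claw":1},{"x":0,"y":0.0095,"z":0.0125,"ax":0,"ay":0,"az":0,"claw":1},{"x":0,"y":0.0117,"z":0.0156,"ax":0,"ay":0,"az":0,"claw":1}]'
python3 -m crank '[{"x":0,"y":0.002,"z":0.0033,"ax":0,"ay":0,"az":0,"claw":1},{"x":0,"y":0.004,"z":0.0066,"ax":0,"ay":0,"az":0,"claw":1},{"x":0,"y":0.006,"z":0.01,"ax":0,"ay":0,"az":0,"claw":1},{"x":0,"y":0.008,"z":0.0134,"ax":0,"ay":0,"az":0,"claw":1},{"x":0,"y":0.01,"z":0.0167,"ax":0,"ay":0,"az":0,"claw":1}]'
python3 - <<'E'
from h import *
s=r.read_state();print(s["ee_pos"],s["ft_force"]);y=-np.pi/2-.055
a0=.44
seq([(tip(a0),y)]+[(tip(a0-.05*k),y) for k in range(1,9)])
E
```

```text
time: 12.98
ee_pos: [0.5305, -0.043, 0.2326]
eef_rot: [-0.687, 0.726, 0.0, -0.0]
ft_force: [3.4, 0.6, 3.9]
width: 0.0003
time: 13.4
ee_pos: [0.5161, -0.0422, 0.2196]
eef_rot: [-0.687, 0.726, -0.0, 0.0]
ft_force: [2.0, 0.6, 4.9]
width: 0.0002
time: 13.82
ee_pos: [0.5031, -0.0415, 0.2049]
eef_rot: [-0.687, 0.726, 0.0, -0.0]
ft_force: [0.7, 0.4, 5.6]
width: 0.0002
time: 14.23
ee_pos: [0.4913, -0.0409, 0.1892]
eef_rot: [-0.687, 0.726, 0.0, -0.0]
ft_force: [0.6, 0.9, 6.8]
width: 0.0005
time: 14.65
ee_pos: [0.4813, -0.0403, 0.1725]
eef_rot: [-0.687, 0.726, 0.0, -0.0]
ft_force: [0.3, -0.3, 3.8]
width: 0.0005
[ 0.48126595 -0.04033598  0.17248044] [ 0.25251461 -0.29529473  3.84319714]
to [ 0.482 -0.04   0.173] shift [-0.0003 -0.0003 -0.0006] turn [ 0.0004 -0.     -0.0001] mm 1
to [ 0.477 -0.04   0.164] shift [0.     0.0044 0.0087] turn [0. 0. 0.] mm 10
to [ 0.473 -0.04   0.155] shift [0.     0.0039 0.0089] turn [0. 0. 0.] mm 10
to [ 0.47  -0.039  0.146] shift [-0.      0.0035  0.0091] turn [0. 0. 0.] mm 10
to [ 0.467 -0.039  0.137] shift [-0.      0.003   0.0093] turn [0. 0. 0.] mm 10
to [ 0.464 -0.039  0.128] shift [-0.      0.0026  0.0094] turn [0. 0. 0.] mm 10
to [ 0.462 -0.039  0.118] shift [0.     0.0021 0.0095] turn [0. 0. 0.] mm 10
to [ 0.46  -0.039  0.108] shift [-0.      0.0016  0.0096] turn [0. 0. 0.] mm 10
to [ 0.459 -0.039  0.099] shift [0.     0.0011 0.0097] turn [0. 0. 0.] mm 10
```

```bash
python3 -m crank '[{"x":0,"y":0.001,"z":0.002,"ax":0,"ay":0,"az":0,"claw":1},{"x":0,"y":0.002,"z":0.0045,"ax":0,"ay":0,"az":0,"claw":1},{"x":0,"y":0.004,"z":0.009,"ax":0,"ay":0,"az":0,"claw":1},{"x":0,"y":0.006,"z":0.013,"ax":0,"ay":0,"az":0,"claw":1},{"x":0,"y":0.008,"z":0.0176,"ax":0,"ay":0,"az":0,"claw":1}]'
python3 -m crank '[{"x":0,"y":0.0013,"z":0.0037,"ax":0,"ay":0,"az":0,"claw":1},{"x":0,"y":0.0026,"z":0.0074,"ax":0,"ay":0,"az":0,"claw":1},{"x":0,"y":0.004,"z":0.011,"ax":0,"ay":0,"az":0,"claw":1},{"x":0,"y":0.0053,"z":0.0147,"ax":0,"ay":0,"az":0,"claw":1},{"x":0,"y":0.0065,"z":0.0184,"ax":0,"ay":0,"az":0,"claw":1}]'
python3 -m crank '[{"x":0,"y":0.0005,"z":0.002,"ax":0,"ay":0,"az":0,"claw":1},{"x":0,"y":0.001,"z":0.004,"ax":0,"ay":0,"az":0,"claw":1},{"x":0,"y":0.0015,"z":0.006,"ax":0,"ay":0,"az":0,"claw":1},{"x":0,"y":0.002,"z":0.008,"ax":0,"ay":0,"az":0,"claw":1},{"x":0,"y":0.0026,"z":0.0094,"ax":0,"ay":0,"az":0,"claw":1}]'
python3 -m crank '[{"x":0,"y":0.0004,"z":0.002,"ax":0,"ay":0,"az":0,"claw":1},{"x":0,"y":0.0008,"z":0.004,"ax":0,"ay":0,"az":0,"claw":1},{"x":0,"y":0.0012,"z":0.006,"ax":0,"ay":0,"az":0,"claw":1},{"x":0,"y":0.0016,"z":0.008,"ax":0,"ay":0,"az":0,"claw":1},{"x":0,"y":0.002,"z":0.0095,"ax":0,"ay":0,"az":0,"claw":1}]'
python3 -c "
from h import *
s=r.read_state();print(s['ee_pos'],s['ft_force'])"
```

```text
time: 15.07
ee_pos: [0.4737, -0.0399, 0.1552]
eef_rot: [-0.687, 0.726, -0.0, -0.0]
ft_force: [-0.5, 0.2, 5.3]
width: 0.0001
time: 15.48
ee_pos: [0.467, -0.0395, 0.1366]
eef_rot: [-0.687, 0.726, 0.0, -0.0]
ft_force: [-0.8, 0.6, 4.5]
width: 0.0005
time: 15.9
ee_pos: [0.4646, -0.0394, 0.1273]
eef_rot: [-0.687, 0.726, 0.0, -0.0]
ft_force: [-1.3, 0.1, 3.2]
width: 0.0004
time: 16.32
ee_pos: [0.4626, -0.0393, 0.1178]
eef_rot: [-0.687, 0.726, 0.0, -0.0]
ft_force: [-3.0, -0.6, 4.2]
width: 0.0002
[ 0.4625845  -0.03928108  0.11775436] [-2.98665845 -0.57953448  4.15941003]
```

Now 5 mm steps, watching for the rise in force.

```bash
python3 -m crank '[{"x":0,"y":0.0002,"z":0.001,"ax":0,"ay":0,"az":0,"claw":1},{"x":0,"y":0.0004,"z":0.003,"ax":0,"ay":0,"az":0,"claw":1},{"x":0,"y":0.0006,"z":0.004,"ax":0,"ay":0,"az":0,"claw":1},{"x":0,"y":0.0008,"z":0.006,"ax":0,"ay":0,"az":0,"claw":1},{"x":0,"y":0.001,"z":0.007,"ax":0,"ay":0,"az":0,"claw":1}]'
python3 -m crank '[{"x":0,"y":0.0001,"z":0.001,"ax":0,"ay":0,"az":0,"claw":1},{"x":0,"y":0.0003,"z":0.002,"ax":0,"ay":0,"az":0,"claw":1},{"x":0,"y":0.0004,"z":0.003,"ax":0,"ay":0,"az":0,"claw":1},{"x":0,"y":0.0005,"z":0.004,"ax":0,"ay":0,"az":0,"claw":1},{"x":0,"y":0.0006,"z":0.005,"ax":0,"ay":0,"az":0,"claw":1}]'
```

```text
time: 16.73
ee_pos: [0.4617, -0.0393, 0.1108]
eef_rot: [-0.687, 0.726, -0.0, 0.0]
ft_force: [-2.4, 0.3, 4.4]
width: 0.0002
time: 17.15
ee_pos: [0.461, -0.0392, 0.1059]
eef_rot: [-0.687, 0.726, 0.0, -0.0]
ft_force: [-2.9, 0.4, 3.7]
width: 0.0005
```

```bash
python3 -m crank '[{"x":0,"y":0,"z":0.0005,"ax":0,"ay":0,"az":0,"claw":1},{"x":0,"y":0,"z":0.001,"ax":0,"ay":0,"az":0,"claw":1},{"x":0,"y":0.0002,"z":0.0015,"ax":0,"ay":0,"az":0,"claw":1},{"x":0,"y":0.0002,"z":0.002,"ax":0,"ay":0,"az":0,"claw":1},{"x":0,"y":0.0002,"z":0.002,"ax":0,"ay":0,"az":0,"claw":1}]'
```

```text
time: 17.57
ee_pos: [0.4609, -0.0392, 0.104]
eef_rot: [-0.687, 0.726, -0.0, 0.0]
ft_force: [-1.8, -0.2, 2.8]
width: 0.0009
```

Re-contact 12 mm nearer the front edge before the final press (the cover holds where it is left).

```bash
python3 -m crank '[{"x":0,"y":0,"z":-0.003,"ax":0,"ay":0,"az":0,"claw":1},{"x":0,"y":0,"z":-0.007,"ax":0,"ay":0,"az":0,"claw":1},{"x":0,"y":0.006,"z":-0.007,"ax":0,"ay":0,"az":0,"claw":1},{"x":0,"y":0.012,"z":-0.007,"ax":0,"ay":0,"az":0,"claw":1},{"x":0,"y":0.012,"z":-0.004,"ax":0,"ay":0,"az":0,"claw":1}]'
python3 -m crank '[{"x":0,"y":0,"z":0.001,"ax":0,"ay":0,"az":0,"claw":1},{"x":0,"y":0,"z":0.002,"ax":0,"ay":0,"az":0,"claw":1},{"x":0,"y":0,"z":0.003,"ax":0,"ay":0,"az":0,"claw":1},{"x":0,"y":0,"z":0.004,"ax":0,"ay":0,"az":0,"claw":1},{"x":0,"y":0,"z":0.004,"ax":0,"ay":0,"az":0,"claw":1}]'
python3 -m crank '[{"x":0,"y":0,"z":0.0005,"ax":0,"ay":0,"az":0,"claw":1},{"x":0,"y":0,"z":0.001,"ax":0,"ay":0,"az":0,"claw":1},{"x":0,"y":0,"z":0.0015,"ax":0,"ay":0,"az":0,"claw":1},{"x":0,"y":0,"z":0.002,"ax":0,"ay":0,"az":0,"claw":1},{"x":0,"y":0,"z":0.002,"ax":0,"ay":0,"az":0,"claw":1}]'
```

```text
time: 17.98
ee_pos: [0.4481, -0.0386, 0.1083]
eef_rot: [-0.687, 0.726, -0.0, -0.0]
ft_force: [-0.5, -0.5, -0.1]
width: 0.0007
time: 18.4
ee_pos: [0.4489, -0.0385, 0.1039]
eef_rot: [-0.687, 0.726, 0.0, -0.0]
ft_force: [-0.9, 0.0, 0.7]
width: 0.0004
time: 18.82
ee_pos: [0.4488, -0.0386, 0.1019]
eef_rot: [-0.687, 0.726, 0.0, -0.0]
ft_force: [-2.2, 0.4, 2.3]
width: 0.0001
```

Contact again. 1.5 mm steps.

```bash
python3 -m crank '[{"x":0,"y":0,"z":0.0005,"ax":0,"ay":0,"az":0,"claw":1},{"x":0,"y":0,"z":0.001,"ax":0,"ay":0,"az":0,"claw":1},{"x":0,"y":0,"z":0.0015,"ax":0,"ay":0,"az":0,"claw":1},{"x":0,"y":0,"z":0.0015,"ax":0,"ay":0,"az":0,"claw":1},{"x":0,"y":0,"z":0.0015,"ax":0,"ay":0,"az":0,"claw":1}]'
```

```text
time: 19.23
ee_pos: [0.4491, -0.0386, 0.1005]
eef_rot: [-0.687, 0.726, -0.0, 0.0]
ft_force: [-1.0, 0.3, 1.5]
width: -0.0001
```

```bash
python3 -m crank '[{"x":0,"y":0,"z":0.0005,"ax":0,"ay":0,"az":0,"claw":1},{"x":0,"y":0,"z":0.001,"ax":0,"ay":0,"az":0,"claw":1},{"x":0,"y":0,"z":0.0015,"ax":0,"ay":0,"az":0,"claw":1},{"x":0,"y":0,"z":0.0015,"ax":0,"ay":0,"az":0,"claw":1},{"x":0,"y":0,"z":0.0015,"ax":0,"ay":0,"az":0,"claw":1}]'
```

```text
time: 19.65
ee_pos: [0.449, -0.0385, 0.0991]
eef_rot: [-0.687, 0.726, -0.0, 0.0]
ft_force: [-0.9, -0.4, 3.0]
width: 0.0003
```

```bash
python3 -m crank '[{"x":0,"y":0,"z":0.0005,"ax":0,"ay":0,"az":0,"claw":1},{"x":0,"y":0,"z":0.001,"ax":0,"ay":0,"az":0,"claw":1},{"x":0,"y":0,"z":0.0015,"ax":0,"ay":0,"az":0,"claw":1},{"x":0,"y":0,"z":0.0015,"ax":0,"ay":0,"az":0,"claw":1},{"x":0,"y":0,"z":0.0015,"ax":0,"ay":0,"az":0,"claw":1}]'
```

```text
time: 20.07
ee_pos: [0.4489, -0.0385, 0.0975]
eef_rot: [-0.687, 0.726, -0.0, 0.0]
ft_force: [-1.3, -1.0, 2.7]
width: 0.0006
```

```bash
python3 -m crank '[{"x":0,"y":0,"z":0.0005,"ax":0,"ay":0,"az":0,"claw":1},{"x":0,"y":0,"z":0.001,"ax":0,"ay":0,"az":0,"claw":1},{"x":0,"y":0,"z":0.0015,"ax":0,"ay":0,"az":0,"claw":1},{"x":0,"y":0,"z":0.0015,"ax":0,"ay":0,"az":0,"claw":1},{"x":0,"y":0,"z":0.0015,"ax":0,"ay":0,"az":0,"claw":1}]'
```

```text
time: 20.48
ee_pos: [0.4489, -0.0385, 0.096]
eef_rot: [-0.687, 0.726, -0.0, -0.0]
ft_force: [-1.8, -0.4, 2.0]
width: 0.0004
```

```bash
python3 -m crank '[{"x":0,"y":0,"z":0.0005,"ax":0,"ay":0,"az":0,"claw":1},{"x":0,"y":0,"z":0.001,"ax":0,"ay":0,"az":0,"claw":1},{"x":0,"y":0,"z":0.0015,"ax":0,"ay":0,"az":0,"claw":1},{"x":0,"y":0,"z":0.0015,"ax":0,"ay":0,"az":0,"claw":1},{"x":0,"y":0,"z":0.0015,"ax":0,"ay":0,"az":0,"claw":1}]'
```

```text
time: 20.9
ee_pos: [0.4491, -0.0385, 0.0945]
eef_rot: [-0.687, 0.726, -0.0, 0.0]
ft_force: [-0.3, -0.6, -0.1]
width: 0.0007
```

```bash
python3 -m crank '[{"x":0,"y":0,"z":0.0005,"ax":0,"ay":0,"az":0,"claw":1},{"x":0,"y":0,"z":0.001,"ax":0,"ay":0,"az":0,"claw":1},{"x":0,"y":0,"z":0.0015,"ax":0,"ay":0,"az":0,"claw":1},{"x":0,"y":0,"z":0.0015,"ax":0,"ay":0,"az":0,"claw":1},{"x":0,"y":0,"z":0.0015,"ax":0,"ay":0,"az":0,"claw":1}]'
```

```text
time: 21.32
ee_pos: [0.4491, -0.0385, 0.0932]
eef_rot: [-0.687, 0.726, -0.0, 0.0]
ft_force: [-2.8, -0.2, 5.1]
width: 0.0003
```

```bash
python3 -m crank '[{"x":0,"y":0,"z":0.0005,"ax":0,"ay":0,"az":0,"claw":1},{"x":0,"y":0,"z":0.001,"ax":0,"ay":0,"az":0,"claw":1},{"x":0,"y":0,"z":0.001,"ax":0,"ay":0,"az":0,"claw":1},{"x":0,"y":0,"z":0.001,"ax":0,"ay":0,"az":0,"claw":1},{"x":0,"y":0,"z":0.001,"ax":0,"ay":0,"az":0,"claw":1}]'
```

```text
time: 21.73
ee_pos: [0.4491, -0.0385, 0.0924]
eef_rot: [-0.687, 0.726, -0.0, -0.0]
ft_force: [-3.2, 0.6, 8.2]
width: 0.0003
```

```bash
python3 -m crank '[{"x":0,"y":0,"z":0.0005,"ax":0,"ay":0,"az":0,"claw":1},{"x":0,"y":0,"z":0.001,"ax":0,"ay":0,"az":0,"claw":1},{"x":0,"y":0,"z":0.001,"ax":0,"ay":0,"az":0,"claw":1},{"x":0,"y":0,"z":0.001,"ax":0,"ay":0,"az":0,"claw":1},{"x":0,"y":0,"z":0.001,"ax":0,"ay":0,"az":0,"claw":1}]'
```

```text
time: 22.15
ee_pos: [0.4491, -0.0385, 0.0916]
eef_rot: [-0.687, 0.726, -0.0, -0.0]
ft_force: [-5.8, 0.3, 12.1]
width: 0.0004
```

```bash
python3 -m crank '[{"x":0,"y":0,"z":0.0005,"ax":0,"ay":0,"az":0,"claw":1},{"x":0,"y":0,"z":0.001,"ax":0,"ay":0,"az":0,"claw":1},{"x":0,"y":0,"z":0.001,"ax":0,"ay":0,"az":0,"claw":1},{"x":0,"y":0,"z":0.001,"ax":0,"ay":0,"az":0,"claw":1},{"x":0,"y":0,"z":0.001,"ax":0,"ay":0,"az":0,"claw":1}]'
```

```text
time: 22.57
ee_pos: [0.449, -0.0386, 0.0908]
eef_rot: [-0.687, 0.726, -0.0, -0.0]
ft_force: [-6.4, 0.5, 16.1]
width: 0.0008
```

```bash
python3 -m crank '[{"x":0,"y":0,"z":0.0003,"ax":0,"ay":0,"az":0,"claw":1},{"x":0,"y":0,"z":0.0006,"ax":0,"ay":0,"az":0,"claw":1},{"x":0,"y":0,"z":0.0006,"ax":0,"ay":0,"az":0,"claw":1},{"x":0,"y":0,"z":0.0006,"ax":0,"ay":0,"az":0,"claw":1},{"x":0,"y":0,"z":0.0006,"ax":0,"ay":0,"az":0,"claw":1}]'
python3 - <<'E'
from h import *
for _ in range(6):
    camera("side");s=r.read_state();print(np.round(s["ft_force"],1),np.round(s["ee_pos"][2],4))
E
```

```text
time: 22.98
ee_pos: [0.449, -0.0385, 0.0904]
eef_rot: [-0.687, 0.726, -0.0, -0.0]
ft_force: [-8.7, 0.7, 18.8]
width: 0.0002
[-8.2  0.  18.2] 0.0904
[-8.2  0.7 18.9] 0.0904
[-8.7  1.  17.9] 0.0904
[-8.2  0.2 18.2] 0.0904
[-8.8  0.1 18.4] 0.0904
[-8.4  1.2 19.3] 0.0904
```

Held at ~18.5 N for about 0.6 s, squeezed ≈3.2 mm (≈0.016 rad). Release gently, retreat, and check.

```bash
python3 -m crank '[{"x":0,"y":0,"z":-0.001,"ax":0,"ay":0,"az":0,"claw":1},{"x":0,"y":0,"z":-0.002,"ax":0,"ay":0,"az":0,"claw":1},{"x":0,"y":0,"z":-0.003,"ax":0,"ay":0,"az":0,"claw":1},{"x":0,"y":0,"z":-0.005,"ax":0,"ay":0,"az":0,"claw":1},{"x":0,"y":0,"z":-0.008,"ax":0,"ay":0,"az":0,"claw":1}]'
python3 -m crank '[{"x":0,"y":0,"z":-0.02,"ax":0,"ay":0,"az":0,"claw":1},{"x":0,"y":0,"z":-0.05,"ax":0,"ay":0,"az":0,"claw":1},{"x":0,"y":0,"z":-0.08,"ax":0,"ay":0,"az":0,"claw":1},{"x":0,"y":0,"z":-0.11,"ax":0,"ay":0,"az":0,"claw":1},{"x":0,"y":0,"z":-0.14,"ax":0,"ay":0,"az":0,"claw":1}]'
python3 - <<'E'
from h import *
d=camera('side');t=camera('top')
for a in (0,.015,.05): print(a,np.round(proj(d,[cov(a,.215,y,.01) for y in(.11,-.11)])).tolist())
o=np.zeros((400,800,3),np.uint8);o[:,:400]=cv2.resize(d['color'][150:400,200:450],(400,400),interpolation=2)
o[:300,400:]=cv2.resize(t['color'],(400,300));cv2.imwrite('pics/f.png',o);print(r.read_state()["ft_force"])
E
```

```text
time: 23.7
ee_pos: [0.4489, -0.0385, 0.0973]
eef_rot: [-0.687, 0.726, 0.0, 0.0]
ft_force: [-0.3, -0.2, 0.5]
width: 0.0005
time: 24.12
ee_pos: [0.4488, -0.0383, 0.2391]
eef_rot: [-0.687, 0.726, -0.0, 0.0]
ft_force: [1.5, 1.0, -0.2]
width: 0.0002
0 [[341.0, 268.0], [425.0, 221.0]]
0.015 [[341.0, 266.0], [425.0, 219.0]]
0.05 [[341.0, 262.0], [425.0, 216.0]]
[ 0.65536183  0.16612911 -0.43773311]
```

View pics/f.png

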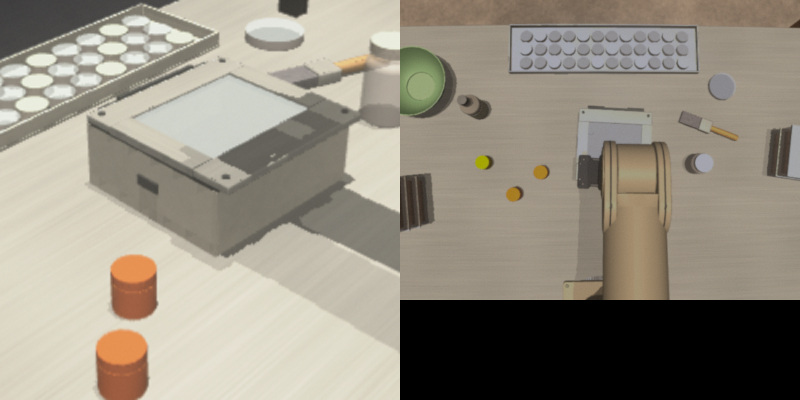

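The cover is shut flat, with its front-left corner at about (341,267) in side-image pixels, matching an angle of about 0.01. The other objects haven't moved, and the arm is clear.

```bash
python3 -c "
from bench import close_job
print(close_job())"
```

```text
the job is handed in; nothing more can be done
None
```

The pot is in the cradle, the cover is shut with its gasket squeezed, and the job was handed in at about 24 s of the 72 s allowed. No verdict came back.

- **Pot:** I set the white-capped pot down in the ring cradle with no contact force. The next picture showed it upright in the ring, and it was still standing just before I closed the cover. It cannot be seen clearly under the shut cover.
- **Closing:** I pushed the cover from behind at about 0.24 rad/s, slowing to 0.1 rad/s and less near the end. The force was about 3–7 N all the way.
- **Press:** About 10 mm behind the front edge I held a steady 18–19 N downwards for about 0.7 s. With the sideways drag the total was about 20–21 N, under the 25 N limit. I estimate the gasket was squeezed by 3.2 mm (about 0.016 rad), worked out from where the force started to rise.
- **After letting go:** The measured force returned to zero and the arm is clear. The last pictures show the cover lying shut at the expected angle and the other things where they were.

One reading disagreed. While closing the last few millimetres, the force dropped to about 0 N once before the gasket was reached. I took this as noise or stick-slip, because the force then rose steadily. Position estimates from the top and wrist cameras differed by 3–5 mm; a closer wrist look settled that before I placed the pot.

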